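Spin-check two drive wheels and scrap the one that binds

TASK

Two drive wheels stand on their shafts in the grey test block: first spin both where they stand, with a brisk push at its lug that turns the wheel by an eighth of a turn or more; the good one runs on to half a turn or more (push it on the same way if it does not), the other binds and stops at once. Then lift the one that binds out by its shaft, put it in the blue scrap bin and let go, leaving the good one in its pocket. Leave the ring gear, rotor and bolt dish on the bench alone.

Things in the scene. Friction and masses are not known exactly. Their poses are not given: they have to be found in the camera images.
- unit_a: steel shaft A (A and B look alike; either may be in either pocket) with a wheel on it, together 0.66 kg. Origin: centre of the underside of its 38 x 38 x 30 mm square foot, x, y along the foot's sides, z up. The shaft, 22 mm thick, does not turn and rises to 112 mm above the origin, bare above the lug (66 mm): lift it there. The foot sits loose in its pocket.
- unit_b: steel shaft B (A and B look alike; either may be in either pocket) with a wheel on it, together 0.66 kg. Origin: centre of the underside of its 38 x 38 x 30 mm square foot, x, y along the foot's sides, z up. The shaft, 22 mm thick, does not turn and rises to 112 mm above the origin, bare above the lug (66 mm): lift it there. The foot sits loose in its pocket.
- wheel_a (a joint): wheel on A: turn in rad, anticlockwise from above, starts within 0.15 of 0. Aluminium disc 120 mm wide, 34 to 48 mm above the unit's origin; on it one dark lug, at 0 towards the unit's -x: 36 to 58 mm off the axis, 12 mm thick, up to 66 mm above the origin. A good wheel coasts on 1 s or more after a push; the one that binds needs 3 N, stops where the push ends and sticks fast at 2.0 either way.
- wheel_b (a joint): wheel on B: turn in rad, anticlockwise from above, starts within 0.15 of 0. Aluminium disc 120 mm wide, 34 to 48 mm above the unit's origin; on it one dark lug, at 0 towards the unit's -x: 36 to 58 mm off the axis, 12 mm thick, up to 66 mm above the origin. A good wheel coasts on 1 s or more after a push; the one that binds needs 3 N, stops where the push ends and sticks fast at 2.0 either way.
- block: grey test block fixed on the bench, 100 (x) x 300 (y) x 30 mm high. Origin: centre of its underside. Two square pockets at y = -80 and +80 mm, 20 mm deep (floor 10 mm above the bench), 1 mm wider a side than the feet in them; the units stand square to the block.
- bin: blue open-topped scrap bin fixed on the bench, 220 mm (its x) by 200 mm (its y), 60 mm high, walls 4 mm, inner floor about 4 mm above the bench. Origin: centre of its underside.
- ring_gear: bystander to leave alone: dark steel ring, about 105 mm across, 18 mm high. Origin: centre of its underside.
- rotor: bystander to leave alone: steel disc with seven lobes, 78 mm across, 18 mm high. Origin: centre of its underside.
- dish: bystander to leave alone: round steel dish of bolts, 150 mm across, 30 mm high. Origin: centre of its underside.
Mind the look-alikes: they are no part of the job. Leave any orange look-alike of the unit_b alone. Leave any turquoise look-alike of the unit_a alone.

How it is judged:
By the outcome, as a careful person would: the job done as asked, in the order asked, and still so for the second after the job is handed in, with the robot touching nothing.
It also fails if it takes over 58 s, if anything falls off the work surface, if the arm or the gripper's body presses on something with over 40 N, if the wrist force passes 120 N, or if a joint passes its speed limit or range.

ROBOT

A 6-joint arm with a two-finger parallel gripper is mounted at the origin on the work surface. World frame = base frame: x ahead of the robot, y to its left, z up, the work surface at z = 0. Lengths are in m, angles in degrees, forces in N, time in s.
With the tool pointing down it reaches from about 0.4 to 0.825 m from the base axis. Payload 7 kg.
Tool frame: the origin (TCP) lies at the very end of the fingers, on their centre line; the grasp point (between the pads) lies 19 mm behind it; x points along the fingers, y is the direction in which the jaws open and shut, and the axes are right-handed (so a half turn about x gives the same grasp; the last joint's range is limited). The gripper opens to 88 mm and grips with 3 to 60 N. Pads are 19 mm wide; open, the fingers measure 130 mm over their backs; the gripper's body (78 mm by 193 mm) begins 47 mm behind the grasp point.
Start: joints at [-54.826, 20.546, 0.682, 0, -70.136, -16.507], TCP at [0.216, -0.639, 0.227] pointing down, gripper open.
Joint ranges: [-176.03, 176.03], [-82.01, 121.73], [-58.28, 71.71], [-173.87, 95.51], [-174.79, -0.11], [-173.66, 173.66]. Speed limits (degrees/s): [136.94, 136.94, 172.46, 180, 180, 180].

INTERFACE

Orientations are given as [roll, pitch, yaw] about the fixed x, y, z axes, in that order (R = Rz(yaw) Ry(pitch) Rx(roll)).
In Python, from plant import monitor, eyes, ticket gives the robot as it stands. The module is installed in compiled form; this text tells all that it offers.
- The arm moves only by the shell command python3 -m crank 'ROWS'. ROWS is JSON, a list of rows, each an object with "linear": the shift along the world's x, y, z in units of 60 mm (1.0 is 60 mm), a list of three; "rot": the turn, a rotation vector about the world's x, y, z in units of 5 degrees (1.0 is 5 degrees), a list of three; "hand": the opening, from 0 (shut) to 1 (fully open). In form: [{"linear": [tx, ty, tz], "rot": [ax, ay, az], "hand": hand}, ...]. A call has 1 to 20 rows; each row shifts and turns the pose as measured when the row begins; what a row does not reach is not made up. A row lasts 1/8 s, in which the tool goes at most 62.5 mm and 10.7 degrees, less where a joint would pass 70% of its speed; a pose out of reach is approached as far as the arm can. A call is refused whole if a number of a shift passes 1 or a number of a turn 1, either way. A call with a gripper value outside its range is refused whole. The fingers move at their own pace and stop on an object; the grip force is fixed at half the most. Time passes only in rows, so rows that do not move let the fingers close. It gives the time, the measured TCP pose, the force and the opening at its end, in the units of the state.
- monitor.get_obs(): the state, without advancing time (a new reading comes with each control period).
- eyes.snapshot(name): name is "side" or "top" or "wrist"; returns a dict with "image" (480x640x3 uint8, red, green, blue), "depth" (480x640 float32, m along the optical axis (not along the pixel's ray), 0 where there is no reading), "K" (3x3 intrinsics, pixels), "camera_from_world" (4x4, takes a point from world to camera coordinates); the wrist camera has in their place "hand_eye" (4x4, takes a point from camera to tool coordinates, whose origin is the TCP and whose axes are the tool frame's). Camera axes: x right, y up, looking along -z (the intrinsics and any distortion apply to the point x, -y, -z); pixel columns grow to the right and rows downward; lengths in m; the calibration is good to about 2 mm. The wrist camera is an equidistant fisheye: a pixel r from the principal point sees the ray r / f radians off the axis. A picture is of the moment at which its call begins: read the wrist's pose just before it.
- ticket.close_job(): hands the job in, once; it reports no verdict.
The state is a dict: "clock": time; "joint_pos": joint angles; "qvel": joint speeds; "tau": joint torques, N m; "tool_pos": TCP position; "orientation": TCP orientation; "force": force on the tool from outside, world axes, zero at the start; "moment": the same for the moment, N m; "opening": finger opening in m.
Only numpy, scipy, OpenCV 4.12 (cv2) and the standard library are available. Lean on these libraries where they do the work, as an engineer would, in place of code of your own. Each camera call takes 0.05 s, during which the arm holds its last target.

## Working session

There is one attempt and no reset: what is moved stays moved. The work goes in short steps, Python scripts to look and compute and a shell command to move; the robot and the scene stay as the last step left them, time stands still between calls to the robot, and variables do not carry over. Pictures are saved under pics/ and viewed, and the job is handed in when it is done.

```bash
mkdir -p pics
cat > h.py <<'E'
from plant import monitor, eyes, ticket
import numpy as np, cv2
np.set_printoptions(precision=4,suppress=True)
def snap(n,fn):
    s=eyes.snapshot(n); cv2.imwrite('pics/'+fn,s['image'][:,:,::-1]); return s
def ray(s,u,v,z):
    K=s['K'];T=s['camera_from_world'];R=T[:3,:3];t=T[:3,3]
    d=np.array([(u-K[0,2])/K[0,0],-(v-K[1,2])/K[1,1],-1.0]);c=-R.T@t;dw=R.T@d
    return c+dw*(z-c[2])/dw[2]
def pts(s):
    K=s['K'];T=s['camera_from_world'];R=T[:3,:3];t=T[:3,3];D=s['depth']
    v,u=np.mgrid[:480,:640]
    p=np.stack([(u-K[0,2])/K[0,0]*D,-(v-K[1,2])/K[1,1]*D,-D],-1)
    return (p-t)@R
def proj(s,P):
    K=s['K'];T=s['camera_from_world'];c=T[:3,:3]@np.array(P)+T[:3,3]
    return K[0,2]+K[0,0]*c[0]/-c[2],K[1,2]+K[1,1]*c[1]/c[2]
E
python3 - <<'E'
from h import *
o=monitor.get_obs();print(o)
import pickle
for n in('top','side'):
    s=snap(n,n+'0.png');print(n,s['K'],s['camera_from_world']);pickle.dump(s,open(n+'0.pkl','wb'))
E
```

```text
{'clock': 0.0, 'joint_pos': array([-54.826 ,  20.5916,   0.6325,  -0.0218, -70.1345, -16.5073]), 'qvel': array([-0.0076,  0.0632, -0.0297, -0.0388,  0.0192, -0.061 ]), 'tau': array([  0.0023, -58.2714,  29.3057,   6.9973,   0.0069,  -0.0001]), 'tool_pos': array([ 0.2159, -0.639 ,  0.2256]), 'orientation': array([ 94.1462,  89.9041, 112.8054]), 'force': array([ 0.6737,  0.5586, -0.6043]), 'moment': array([-0.0007, -0.0313, -0.0311]), 'opening': 0.08750454085971433}
top [[499.5352   0.     320.3632]
 [  0.     499.5352 235.887 ]
 [  0.       0.       1.    ]] [[-0.0065 -1.     -0.0014 -0.0175]
 [ 0.9886 -0.0066  0.1501 -0.5687]
 [-0.1501 -0.0004  0.9887 -0.967 ]
 [ 0.      0.      0.      1.    ]]
side [[578.5624   0.     323.0934]
 [  0.     578.5624 228.4383]
 [  0.       0.       1.    ]] [[-0.9965 -0.0831 -0.      0.5531]
 [ 0.0597 -0.7157  0.6958 -0.1061]
 [-0.0579  0.6934  0.7182 -1.1657]
 [ 0.      0.      0.      1.    ]]
```

View pics/top0.png

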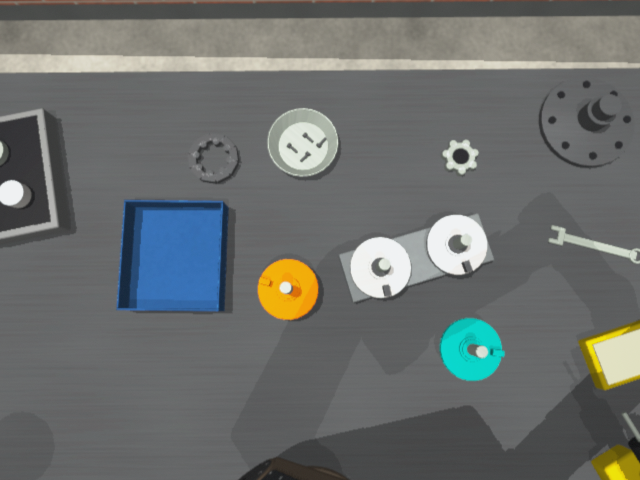

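View pics/side0.png

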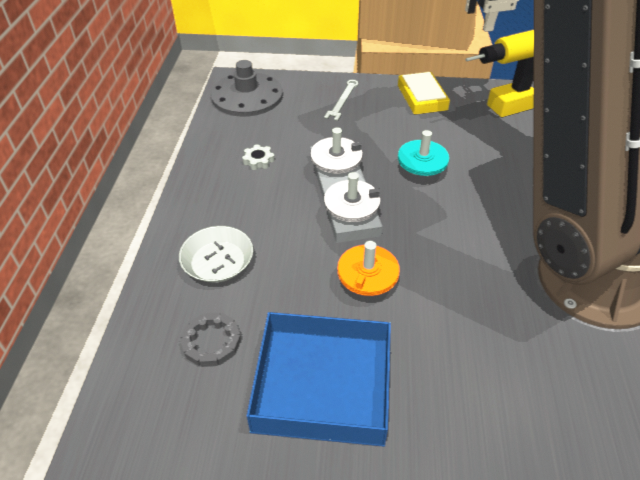

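The scene: two bare aluminium wheels on the grey block, at top-view pixels (380,267) and (457,244), are the ones meant. The orange one at (288,289) and the turquoise one at (472,349) stand on the bench off the block, so they are look-alikes. The bin is at (172,256), dish (303,143), ring gear (214,160) and rotor (461,156). Next I measure and enlarge the two wheels.

Run:
```python
from h import *
import pickle
s=pickle.load(open('top0.pkl','rb'));im=s['image'].astype(int);P=pts(s)
z=P[...,2]
hsv=cv2.cvtColor(s['image'],cv2.COLOR_RGB2HSV)
for name,(u,v) in dict(L=(380,267),R=(457,244)).items():
    box=np.zeros(z.shape,bool);box[v-45:v+45,u-45:u+45]=1
    m=box&(abs(z-.058)<.006)
    q=P[m]; (c,r)=cv2.minEnclosingCircle(q[:,:2].astype(np.float32))
    m2=(box&(im.min(2)>185)).astype(np.uint8)
    cs,_=cv2.findContours(m2,0,2);cc=max(cs,key=cv2.contourArea);h=cv2.convexHull(cc)
    H=np.array([ray(s,*p[0],.058)[:2] for p in h],np.float32);c2,r2=cv2.minEnclosingCircle(H)
    top=box&(z>.105); lug=box&(abs(z-.076)<.006)&(im.max(2)<110)&(np.hypot(P[...,0]-c[0],P[...,1]-c[1])<.065)
    print(name,'disc',c,r,np.median(q[:,2]),'rgb',c2,r2,'shaft',P[top].mean(0) if top.any() else 0,top.sum(),'lug',np.median(P[lug],0) if lug.any() else 0,lug.sum())
    if lug.any():
        l=np.median(P[lug],0);print('lug ang',np.degrees(np.arctan2(l[1]-c[1],l[0]-c[0])), np.hypot(l[1]-c[1],l[0]-c[0]))
# block corners
for p in[(340,254),(355,303),(495,262),(477,214)]: print(ray(s,*p,.03))
# bin
m=(hsv[...,0]>100)&(hsv[...,0]<125)&(hsv[...,1]>120); m[:, 260:]=0
cs,_=cv2.findContours(m.astype(np.uint8),0,2);c=max(cs,key=cv2.contourArea);print('binrect',[ray(s,*p,.06)[:2] for p in cv2.boxPoints(cv2.minAreaRect(c))])
f=m&(z<.015); print('bin floor mean',P[f].mean(0))
for n,(u,v) in dict(orange=(288,289),turq=(472,349)).items(): print(n,ray(s,u,v,.1),P[v,u])
img=s['image'][200:400,240:520,::-1]
cv2.imwrite('pics/crop.png',cv2.resize(img,None,fx=2.8,fy=2.8,interpolation=2))
```

```text
L disc (0.5046896934509277, -0.1392197161912918) 0.06024516746401787 0.05659295609928204 rgb (0.5041987895965576, -0.13908495008945465) 0.06017785146832466 shaft [ 0.485  -0.1129  0.3225] 150 lug [ 0.4594 -0.1465  0.0748] 58
lug ang -170.87723169090444 0.0458608330845957
R disc (0.5492476224899292, -0.2926085293292999) 0.06065554916858673 0.056569189400631936 rgb (0.5481169819831848, -0.2923746705055237) 0.060080911964178085 shaft [ 0.5271 -0.2473  0.2683] 154 lug [ 0.5049 -0.3038  0.0747] 62
lug ang -165.8758053037768 0.045729311514538636
[ 0.533  -0.0609  0.03  ]
[ 0.4339 -0.0898  0.03  ]
[ 0.5146 -0.3755  0.03  ]
[ 0.614  -0.3443  0.03  ]
binrect [array([0.4238, 0.376 ]), array([0.6456, 0.3818]), array([0.6378, 0.1646]), array([0.4165, 0.1661])]
bin floor mean [0.5318 0.2837 0.003 ]
orange [0.4596 0.0401 0.1   ] [0.4591 0.0395 0.11  ]
turq [ 0.3473 -0.2992  0.1   ] [ 0.3464 -0.3031  0.0867]
```

View pics/crop.png

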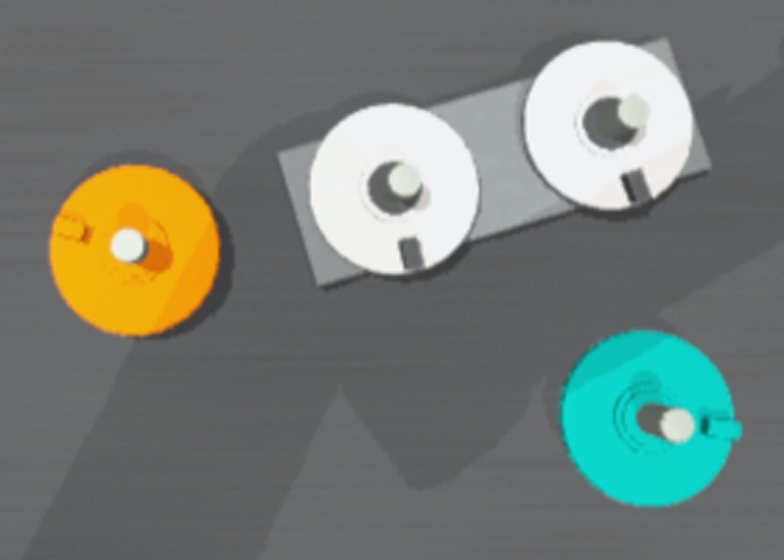

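The crop shows the two bare aluminium wheels on the block with dark lugs, both pointing towards the robot side (block -x). Orange and turquoise are separate and not to be touched. The block yaw is about 16.2°. I'll move to a stand-off on the +y side of the right wheel's lug with the fingers closed.

```bash
python3 -m crank '[{"linear":[0.67,0.9,0],"rot":[0,0,-0.5],"hand":0},{"linear":[0.67,0.9,0],"rot":[0,0,0],"hand":0},{"linear":[0.67,0.9,0],"rot":[0,0,0],"hand":0},{"linear":[0.67,0.9,0],"rot":[0,0,0],"hand":0},{"linear":[0.67,0.9,0],"rot":[0,0,0],"hand":0},{"linear":[0.67,0.9,0],"rot":[0,0,0],"hand":0},{"linear":[0.67,0.9,0],"rot":[0,0,0],"hand":0},{"linear":[0,0,0],"rot":[0,0,0],"hand":0}]'
```

```text
clock: 1.1
tool_pos: [0.4775, -0.2816, 0.2219]
orientation: [113.0, 89.6, 128.9]
force: [0.0, -0.1, -0.3]
opening: 0.0129
```

```bash
python3 -m crank '[{"linear":[0.35,0.33,-0.9],"rot":[0,0,0],"hand":0},{"linear":[0,0,-0.9],"rot":[0,0,0],"hand":0},{"linear":[0,0,-0.6],"rot":[0,0,0],"hand":0},{"linear":[0,0,0],"rot":[0,0,0],"hand":0}]'
python3 - <<'E'
from h import *
o=monitor.get_obs();print(o['tool_pos'],o['opening'])
s=snap('top','t1.png');s2=snap('side','s1.png')
a=cv2.resize(s['image'][180:320,330:530],(600,420));b=cv2.resize(s2['image'][80:280,260:460],(420,420))
a=a[:,:380+0] if 0 else a
cv2.imwrite('pics/c1.png',np.hstack([cv2.resize(a,(380*1,266)),cv2.resize(b,(266,266))])[:,:,::-1])
cv2.imwrite('pics/c1s.png',cv2.resize(s2['image'][60:260,250:450],(700,600)[::1] and (600,600))[:,:,::-1])
E
```

```text
clock: 1.6
tool_pos: [0.498, -0.2621, 0.0757]
orientation: [107.1, 89.7, 123.1]
force: [0.2, 0.2, 0.9]
opening: 0.0006
[ 0.498  -0.2621  0.0757] 0.0006376217015451905
```

View pics/c1.png

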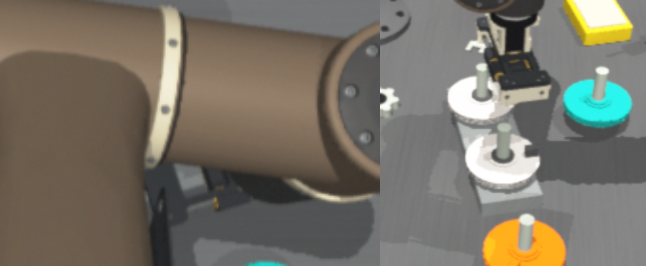

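View pics/c1s.png

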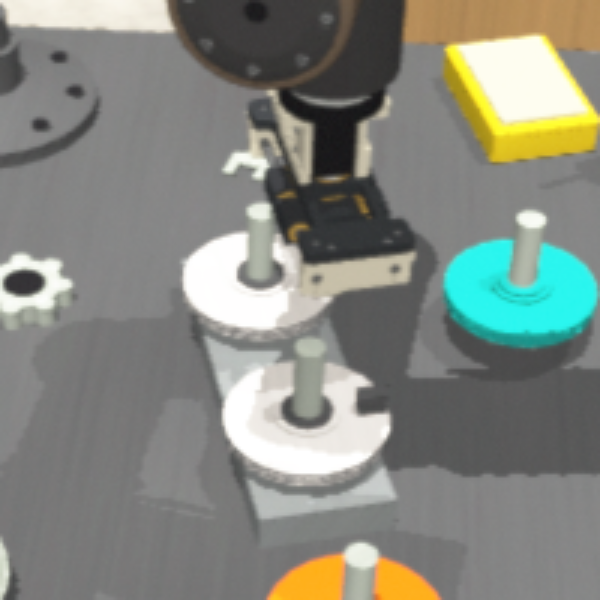

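Run:
```python
from h import *
s=snap('side','s2.png')
o=monitor.get_obs();t=o['tool_pos'];print(t)
ex=np.array([.96,.279,0]);ey=np.array([-.279,.96,0])
for dz in(0,.03,.066): print(dz,[np.round((np.array(proj(s,t+[0,0,dz]+dx*ex))-[250,60])*3) for dx in(-.039,-.0095,.0095,.039)])
w=eyes.snapshot('wrist');cv2.imwrite('pics/w1.png',w['image'][:,:,::-1]);print(w['hand_eye'])
P=pts(s)
for u,v in[(352,158),(370,155),(385,152),(370,135)]:print(P[v,u], (P[v,u]-t)@ex,(P[v,u]-t)@ey)
```

```text
[ 0.5012 -0.2629  0.0798]
0 [array([368., 279.]), array([331., 283.]), array([306., 287.]), array([269., 291.])]
0.03 [array([371., 247.]), array([333., 252.]), array([308., 255.]), array([269., 260.])]
0.066 [array([374., 208.]), array([335., 213.]), array([310., 216.]), array([270., 221.])]
[[-0.0006  0.2831 -0.9591 -0.1583]
 [ 1.      0.0001 -0.0006 -0.001 ]
 [-0.     -0.9591 -0.2831 -0.0761]
 [ 0.      0.      0.      1.    ]]
[ 0.5108 -0.2779  0.0582] 0.004966952017621873 -0.017154594312921552
[ 0.4715 -0.1829  0.1455] -0.006246354426915364 0.08507106198275889
[ 0.4404 -0.1912  0.149 ] -0.0384027916047806 0.0857673787792962
[ 0.4742 -0.1959  0.1875] -0.007193951843531976 0.07183249721655686
```

View pics/w1.png

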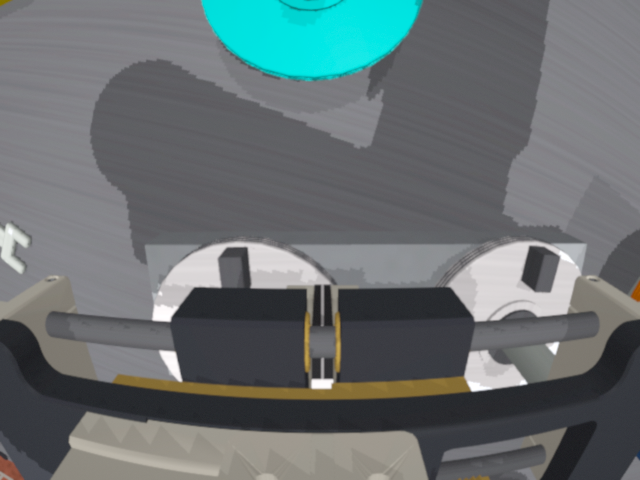

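The wrist view shows the closed fingers between the wheels. The right wheel's lug is at about (235,268) and the left wheel's at (541,268). The fingers clear both lugs, so I'll lower to lug height.

```bash
python3 -m crank '[{"linear":[-0.03,0.02,-0.24],"rot":[0,0,0],"hand":0},{"linear":[0,0,0],"rot":[0,0,0],"hand":0}]'
```

```text
clock: 2.05
tool_pos: [0.5009, -0.2621, 0.0674]
orientation: [-5.0, 89.4, 10.9]
force: [-0.7, 0.2, -1.4]
opening: 0.0002
```

```bash
python3 -m crank '[{"linear":[0.28,-0.96,-0.03],"rot":[0,0,0],"hand":0},{"linear":[0.1,-0.28,0],"rot":[0,0,0],"hand":0},{"linear":[0,0,0],"rot":[0,0,0],"hand":0}]'
python3 - <<'E'
from h import *
w=eyes.snapshot('wrist');cv2.imwrite('pics/w2.png',w['image'][:,:,::-1])
s=snap('side','s3.png');cv2.imwrite('pics/s3c.png',cv2.resize(s['image'][60:260,250:450],(600,600))[:,:,::-1])
E
```

```text
clock: 2.42
tool_pos: [0.525, -0.3364, 0.0667]
orientation: [-2.4, 89.3, 13.7]
force: [0.5, 0.3, -0.9]
opening: 0.0005
```

View pics/w2.png

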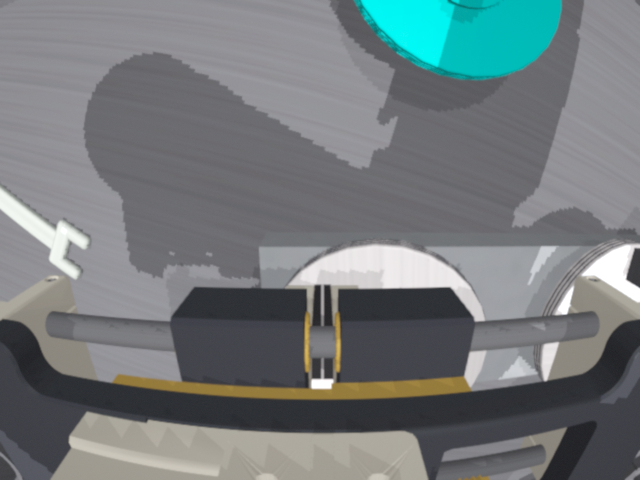

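View pics/s3c.png

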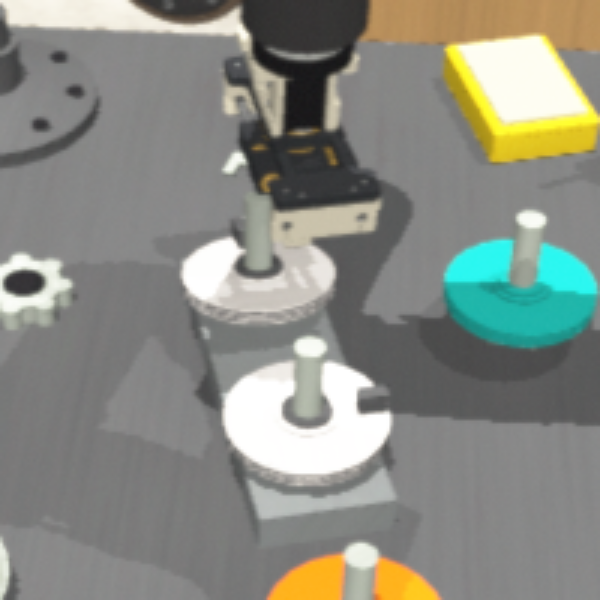

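The side view shows the right wheel's lug at about (238,230) in the crop, turned well past 90° to the far side. I need to tell whether it is coasting, so I'll lift and look again.

```bash
python3 -m crank '[{"linear":[0,0,0.9],"rot":[0,0,0],"hand":0},{"linear":[0,0,0.6],"rot":[0,0,0],"hand":0}]'
cat >> h.py <<'E'
C=dict(R=np.array([.5492,-.2926]),L=np.array([.5047,-.1392]))
def turn(s,w):
    P=pts(s);c=C[w];d=P[...,:2]-c;r=np.hypot(d[...,0],d[...,1]);im=s['image'].max(2)
    m=(r>.034)&(r<.06)&(abs(P[...,2]-.074)<.0075)&(im<115)
    q=d[m]
    if len(q)<8: return None,len(q)
    a=np.arctan2(*np.median(q,0)[::-1]);return (np.degrees(a)-196.2+180)%360-180,len(q),np.median(q,0)
E
python3 - <<'E'
from h import *
for i in range(4):
    s=snap('side',f's4_{i}.png');print(monitor.get_obs()['clock'],turn(s,'R'),turn(s,'L'))
cv2.imwrite('pics/s4c.png',cv2.resize(s['image'][60:260,250:450],(600,600))[:,:,::-1])
E
```

```text
clock: 2.78
tool_pos: [0.5216, -0.3326, 0.1556]
orientation: [35.1, 89.6, 51.3]
force: [0.9, -0.2, 0.0]
opening: 0.0001
2.825 (np.float64(96.39970933678597), 12, array([ 0.0186, -0.0446])) (np.float64(-9.519185024315561), 41, array([-0.0489, -0.0057]))
2.875 (np.float64(97.02035102375993), 12, array([ 0.02  , -0.0466])) (np.float64(-10.088703180098946), 39, array([-0.0494, -0.0053]))
2.925 (np.float64(97.35081469585487), 10, array([ 0.0185, -0.0424])) (np.float64(-11.015935171571186), 37, array([-0.0492, -0.0045]))
2.975 (np.float64(97.57515977921145), 10, array([ 0.0184, -0.0417])) (np.float64(-10.987687143476023), 39, array([-0.0494, -0.0045]))
```

View pics/s4c.png

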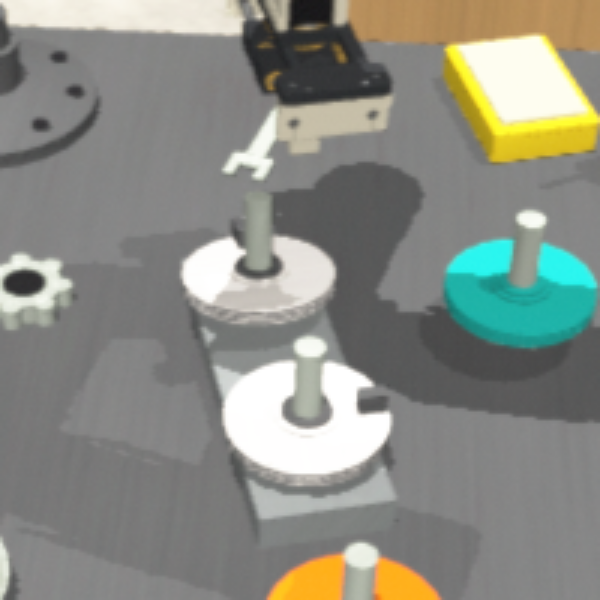

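The right wheel's lug is steady at about 97–100° over four pictures, so it stopped at once and looks like the binding one. Next I test the left wheel the same way.

```bash
python3 -m crank '[{"linear":[-0.3,0.97,0.1],"rot":[0,0,0],"hand":0},{"linear":[-0.3,0.97,0],"rot":[0,0,0],"hand":0},{"linear":[-0.3,0.97,0],"rot":[0,0,0],"hand":0},{"linear":[-0.3,0.97,0],"rot":[0,0,0],"hand":0},{"linear":[0,0,0],"rot":[0,0,0],"hand":0}]'
```

```text
clock: 3.6
tool_pos: [0.4421, -0.0926, 0.1538]
orientation: [102.4, 89.5, 118.6]
force: [-0.3, 0.2, -1.0]
opening: 0.0005
```

```bash
python3 -m crank '[{"linear":[0.2,-0.15,-0.8],"rot":[0,0,0],"hand":0},{"linear":[0,0,-0.6],"rot":[0,0,0],"hand":0},{"linear":[0,0,0],"rot":[0,0,0],"hand":0}]'
```

```text
clock: 3.98
tool_pos: [0.4532, -0.101, 0.0673]
orientation: [104.4, 89.5, 120.9]
force: [0.6, -0.1, 1.0]
opening: 0.0004
```

```bash
python3 -m crank '[{"linear":[0.28,-0.96,-0.03],"rot":[0,0,0],"hand":0},{"linear":[0.12,-0.33,0],"rot":[0,0,0],"hand":0},{"linear":[-0.1,0,0.8],"rot":[0,0,0],"hand":0},{"linear":[-0.1,0,0.8],"rot":[0,0,0],"hand":0}]'
python3 - <<'E'
from h import *
for i in range(4):
    s=snap('side',f's5_{i}.png');print(monitor.get_obs()['clock'],turn(s,'R'),turn(s,'L'))
    cv2.imwrite(f'pics/s5c{i}.png',cv2.resize(s['image'][60:260,250:450],(400,400))[:,:,::-1])
cv2.imwrite('pics/s5.png',np.hstack([cv2.imread('pics/s5c0.png'),cv2.imread('pics/s5c3.png')]))
E
```

```text
clock: 4.47
tool_pos: [0.4643, -0.1813, 0.1635]
orientation: [136.2, 89.2, 152.7]
force: [1.0, 0.0, 1.2]
opening: 0.0003
4.525 (np.float64(97.9986229997179), 10, array([ 0.0198, -0.0441])) (np.float64(-27.313713484355503), 67, array([-0.0473,  0.0093]))
4.575 (np.float64(97.14384272341806), 8, array([ 0.02  , -0.0462])) (np.float64(5.161615328491223), 78, array([-0.0443, -0.0173]))
4.625 (None, 6) (np.float64(35.53251236976075), 49, array([-0.0284, -0.036 ]))
4.675 (None, 7) (None, 0)
```

View pics/s5.png

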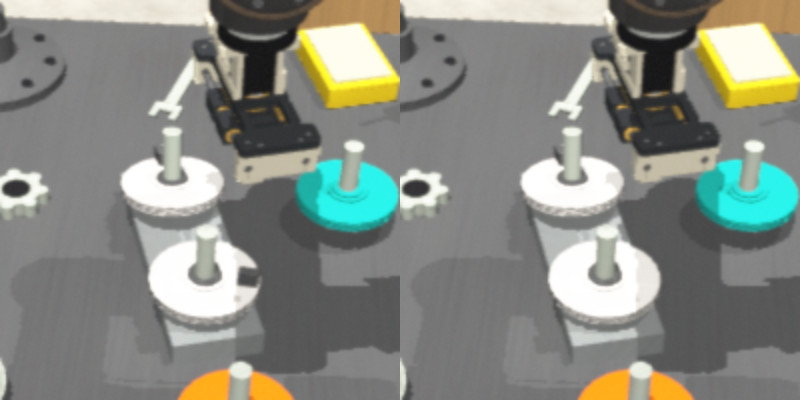

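The left wheel's lug moves about 30° per 0.05 s frame and is past a full turn already, so left is good. The right wheel's lug has not moved, so right binds. I'll go over the right shaft with the gripper open.

```bash
python3 -m crank '[{"linear":[0.5,-0.62,0.1],"rot":[0,0,0],"hand":1},{"linear":[0.5,-0.62,0],"rot":[0,0,0],"hand":1},{"linear":[0.45,-0.62,0],"rot":[0,0,0],"hand":1},{"linear":[0,0,0],"rot":[0,0,0],"hand":1},{"linear":[0,0,0],"rot":[0,0,0],"hand":1}]'
python3 - <<'E'
from h import *
for i in range(3):
    s=snap('side',f's6_{i}.png');print(monitor.get_obs()['clock'],monitor.get_obs()['tool_pos'],turn(s,'R'),turn(s,'L'))
E
```

```text
clock: 5.3
tool_pos: [0.5513, -0.2955, 0.1672]
orientation: [132.5, 89.0, 149.0]
force: [0.6, 0.7, -0.4]
opening: 0.0447
5.35 [ 0.5513 -0.2953  0.1672] (np.float64(94.60508042019882), 19, array([ 0.0179, -0.0472])) (np.float64(-2.626692347365065), 39, array([-0.0451, -0.0109]))
5.4 [ 0.5514 -0.2951  0.1677] (np.float64(95.18260164799324), 20, array([ 0.0179, -0.0458])) (np.float64(11.374573889709609), 39, array([-0.0424, -0.0222]))
5.45 [ 0.5515 -0.2949  0.1681] (np.float64(95.1023871992071), 21, array([ 0.018 , -0.0461])) (np.float64(26.181993171065415), 39, array([-0.0334, -0.0305]))
```

```bash
python3 -m crank '[{"linear":[-0.04,0.04,0],"rot":[0,0,0],"hand":1},{"linear":[0,0,-0.5],"rot":[0,0,0],"hand":1},{"linear":[0,0,-0.5],"rot":[0,0,0],"hand":1},{"linear":[0,0,-0.25],"rot":[0,0,0],"hand":1},{"linear":[0,0,0],"rot":[0,0,0],"hand":1}]'
python3 - <<'E'
from h import *
print(monitor.get_obs()['tool_pos'],monitor.get_obs()['opening'],monitor.get_obs()['orientation'])
w=eyes.snapshot('wrist');cv2.imwrite('pics/w7.png',w['image'][:,:,::-1])
E
```

```text
clock: 6.08
tool_pos: [0.5489, -0.2898, 0.0947]
orientation: [122.7, 89.3, 139.5]
force: [0.1, 0.2, -0.1]
opening: 0.0878
[ 0.5489 -0.2898  0.0947] 0.08775345792407689 [122.6632  89.3301 139.5221]
```

View pics/w7.png

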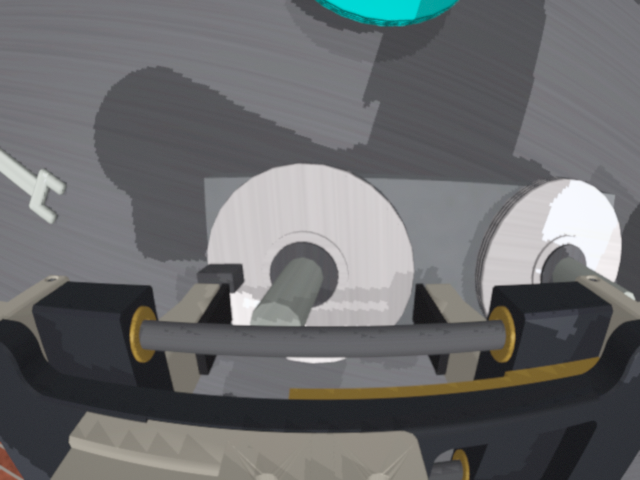

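The wrist view shows the shaft left of the finger midline: its top is at about (280,316) and the finger midline at about (322,330). I'll measure the shaft before going lower.

Run:
```python
from h import *
from scipy.spatial.transform import Rotation as Rn
o=monitor.get_obs();w=eyes.snapshot('wrist');print(o['clock'],o['tool_pos'])
K=w['K'];D=w['depth'];f=K[0,0];v,u=np.mgrid[:480,:640]
dx=u-K[0,2];dy=v-K[1,2];r=np.hypot(dx,dy);th=r/f
k=np.where(r>0,np.tan(th)/np.maximum(r,1e-9),1/f)
p=np.stack([dx*k*D,-dy*k*D,-D],-1)
H=w['hand_eye'];q=p@H[:3,:3].T+H[:3,3]
Rt=Rn.from_euler('xyz',o['orientation'],degrees=True).as_matrix()
P=q@Rt.T+o['tool_pos']
im=w['image'].max(2)
c=C['R']
box=np.zeros(D.shape,bool);box[230:330,245:345]=1
for z0 in(.065,.075,.085,.095,.105,.115,.121):
    m=box&(abs(P[...,2]-z0)<.004)&(np.hypot(*(P[...,:2]-c).transpose(2,0,1))<.03)
    x=P[m];
    if len(x)>5: print(z0,len(x),x.mean(0)[:2],((x[:,:2]-c)@[-.279,.96]).mean(), np.percentile((x[:,:2]-c)@[-.279,.96],[2,98]))
for pt in[(280,316),(310,262),(210,300),(440,300),(285,290)]:print(pt,P[pt[1],pt[0]],q[pt[1],pt[0]])
m=box*0;m[160:330,200:420]=1
m=(m>0)&(abs(P[...,2]-.056)<.006);print('disc',cv2.minEnclosingCircle(P[m][:,:2].astype(np.float32)))
d=P[m];A=np.c_[d[:,:2]-c,np.ones(len(d))];print('plane',np.linalg.lstsq(A,d[:,2],rcond=None)[0])
s=snap('side','s8.png');S=pts(s);d=S[...,:2]-C['R'];m=(np.hypot(d[...,0],d[...,1])<.06)&(abs(S[...,2]-.057)<.005)
print('plane side',np.linalg.lstsq(np.c_[d[m],np.ones(m.sum())],S[...,2][m],rcond=None)[0],m.sum())
cv2.imwrite('pics/s8c.png',cv2.resize(s['image'][60:260,250:450],(600,600))[:,:,::-1])
```

```text
6.125 [ 0.5495 -0.29    0.0955]
0.065 3693 [ 0.5448 -0.295 ] -0.0010913947674624914 [-0.0253  0.0136]
0.075 230 [ 0.5422 -0.3006] -0.005754979200530901 [-0.0174  0.0017]
0.085 250 [ 0.5424 -0.3023] -0.007401818425810968 [-0.0196 -0.0004]
0.095 306 [ 0.5426 -0.3041] -0.009157664237362606 [-0.0208 -0.0018]
0.105 353 [ 0.5431 -0.3052] -0.010390163614487687 [-0.0225 -0.0031]
0.115 429 [ 0.5433 -0.3071] -0.012310311365428261 [-0.0241 -0.0051]
0.121 1314 [ 0.5467 -0.3105] -0.016487943099505763 [-0.0267 -0.0064]
(280, 316) [ 0.5476 -0.3091  0.1242] [-0.0289 -0.0174 -0.0075]
(310, 262) [ 0.54   -0.3001  0.073 ] [ 0.0225 -0.0071 -0.0119]
(210, 300) [ 0.5551 -0.3395  0.114 ] [-0.0189 -0.0488 -0.0091]
(440, 300) [ 0.5259 -0.2462  0.117 ] [-0.021   0.0489 -0.0099]
(285, 290) [ 0.5417 -0.3097  0.1117] [-0.0162 -0.0164 -0.0132]
disc ((0.5492717027664185, -0.299164742231369), 0.05997611954808235)
plane [-0.0209  0.1391  0.0614]
plane side [-0.0116  0.0132  0.0589] 337
```

View pics/s8c.png

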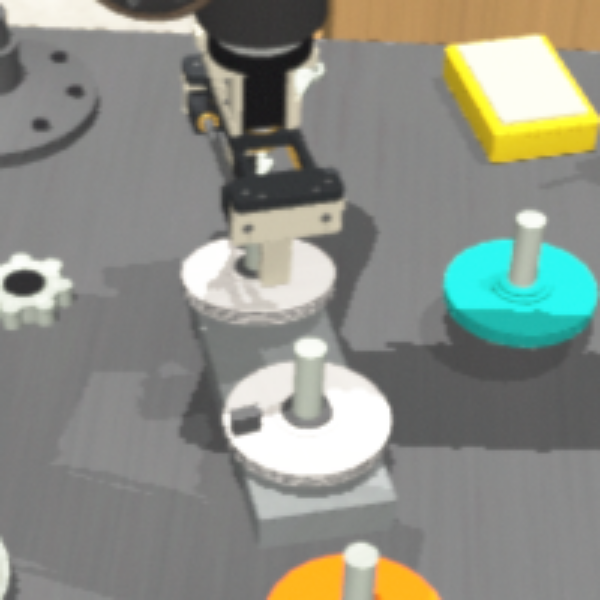

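```bash
cat >> h.py <<'E'
from scipy.spatial.transform import Rotation as Rn
def wpts():
    o=monitor.get_obs();w=eyes.snapshot('wrist')
    K=w['K'];D=w['depth'];f=K[0,0];v,u=np.mgrid[:480,:640]
    dx=u-K[0,2];dy=v-K[1,2];r=np.hypot(dx,dy);th=r/f
    k=np.where(r>0,np.tan(th)/np.maximum(r,1e-9),1/f)
    p=np.stack([dx*k*D,-dy*k*D,-D],-1)
    H=w['hand_eye'];q=p@H[:3,:3].T+H[:3,3]
    Rt=Rn.from_euler('xyz',o['orientation'],degrees=True).as_matrix()
    return q@Rt.T+o['tool_pos'],w
def fitp(S,c,rmin,rmax,zl,zh):
    d=S[...,:2]-c;r=np.hypot(d[...,0],d[...,1]);m=(r<rmax)&(r>rmin)&(S[...,2]>zl)&(S[...,2]<zh)
    for _ in range(4):
        a=np.c_[d[m],np.ones(m.sum())];x=np.linalg.lstsq(a,S[...,2][m],rcond=None)[0]
        m=(r<rmax)&(r>rmin)&(abs(d@x[:2]+x[2]-S[...,2])<.003)
    return x,m.sum()
E
python3 - <<'E'
from h import *
import pickle
P,w=wpts();print(monitor.get_obs()['tool_pos'])
for n in'RL':print('wrist',n,fitp(P,C[n],.02,.055,.04,.075))
print('wrist bench',fitp(P,np.array([.40,-.25]),0,.08,-.02,.03))
s=eyes.snapshot('side');S=pts(s)
for n in'RL':print('side',n,fitp(S,C[n],.02,.055,.04,.075))
print('side bench',fitp(S,np.array([.40,-.25]),0,.05,-.02,.02))
for n in('side0','top0'):
    S=pts(pickle.load(open(n+'.pkl','rb')))
    for k in'RL':print(n,k,fitp(S,C[k],.02,.055,.04,.075))
E
```

```text
[ 0.5502 -0.2904  0.0964]
wrist R (array([-0.0317,  0.1521,  0.0617]), np.int64(17206))
wrist L (array([0.0048, 0.0032, 0.0585]), np.int64(7680))
wrist bench (array([-0.0008,  0.0005,  0.0002]), np.int64(28088))
side R (array([-0.0324,  0.1366,  0.0632]), np.int64(602))
side L (array([0.0012, 0.0009, 0.0597]), np.int64(914))
side bench (array([-0.0016, -0.0004,  0.0018]), np.int64(870))
side0 R (array([-0.0003, -0.0053,  0.0599]), np.int64(734))
side0 L (array([-0.0038,  0.002 ,  0.0597]), np.int64(929))
top0 R (array([ 0.0024, -0.0021,  0.0565]), np.int64(1689))
top0 L (array([0.002 , 0.001 , 0.0565]), np.int64(1776))
```

The binding unit leans about 8.7° towards the block's -y, and both cameras agree on this. The push at its stop tipped it in its loose pocket. I'll centre the jaws over its upright axis so that closing them rights the shaft between the pads.

```bash
python3 -m crank '[{"linear":[-0.03,-0.05,-0.22],"rot":[0,0,0],"hand":1},{"linear":[0,0,0],"rot":[0,0,0],"hand":1}]'
python3 -m crank '[{"linear":[0,0,0],"rot":[0,0,0],"hand":0.3},{"linear":[0,0,0],"rot":[0,0,0],"hand":0.3},{"linear":[0,0,0],"rot":[0,0,0],"hand":0.2},{"linear":[0,0,0],"rot":[0,0,0],"hand":0.1},{"linear":[0,0,0],"rot":[0,0,0],"hand":0.0},{"linear":[0,0,0],"rot":[0,0,0],"hand":0.0},{"linear":[0,0,0],"rot":[0,0,0],"hand":0.0}]'
python3 - <<'E'
from h import *
P,w=wpts();print(monitor.get_obs()['tool_pos'],monitor.get_obs()['force'])
print('wrist',fitp(P,C['R'],.02,.055,.04,.075))
S=pts(eyes.snapshot('side'));print('side',fitp(S,C['R'],.02,.055,.04,.075))
cv2.imwrite('pics/w9.png',w['image'][:,:,::-1])
E
```

```text
clock: 6.58
tool_pos: [0.5485, -0.2937, 0.0831]
orientation: [105.7, 89.5, 122.5]
force: [0.1, -0.3, 0.8]
opening: 0.0879
clock: 7.45
tool_pos: [0.5488, -0.2939, 0.0834]
orientation: [104.0, 89.6, 120.9]
force: [-1.5, 2.9, 1.0]
opening: 0.0233
[ 0.5487 -0.2937  0.0834] [-0.0053  2.73    1.5744]
wrist (array([0.0038, 0.0084, 0.0585]), np.int64(14629))
side (array([-0.0009,  0.0115,  0.0598]), np.int64(696))
```

View pics/w9.png

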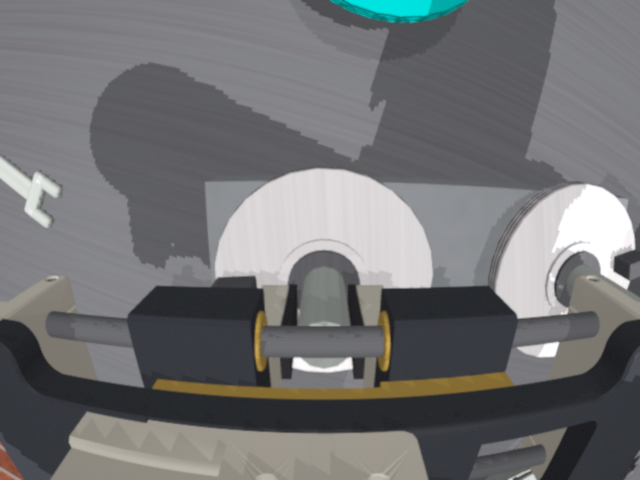

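The shaft is upright and held: the opening is 23 mm and the disc slope is under 1°. I'll lift straight up, gently at first.

```bash
python3 -m crank '[{"linear":[0,0,0.2],"rot":[0,0,0],"hand":0},{"linear":[0,0,0.2],"rot":[0,0,0],"hand":0},{"linear":[0,0,0.2],"rot":[0,0,0],"hand":0},{"linear":[0,0,0],"rot":[0,0,0],"hand":0}]'
python3 - <<'E'
from h import *
P,w=wpts();print(monitor.get_obs()['tool_pos'],monitor.get_obs()['force'])
print('wrist',fitp(P,C['R'],.02,.055,.06,.12))
print('block wrist',fitp(P,np.array([.527,-.216]),0,.01,-.02,.05))
S=pts(eyes.snapshot('side'));print('side',fitp(S,C['R'],.02,.055,.06,.12))
E
```

```text
clock: 8.05
tool_pos: [0.5473, -0.2933, 0.1201]
orientation: [113.9, 89.4, 130.7]
force: [-0.5, -0.5, -6.8]
opening: 0.0217
[ 0.5468 -0.2931  0.1194] [-0.1856 -0.1096 -7.3507]
wrist (array([0.0005, 0.0116, 0.0952]), np.int64(14206))
block wrist (array([0.0031, 0.0032, 0.0301]), np.int64(348))
side (array([-0.01  ,  0.0123,  0.0957]), np.int64(718))
```

```bash
python3 -m crank '[{"linear":[0,0,0.5],"rot":[0,0,0],"hand":0},{"linear":[0,0,0.6],"rot":[0,0,0],"hand":0},{"linear":[0,0,0.6],"rot":[0,0,0],"hand":0},{"linear":[0,0,0.4],"rot":[0,0,0],"hand":0},{"linear":[0,0.3,0],"rot":[0,0,0],"hand":0},{"linear":[0,0.6,0],"rot":[0,0,0],"hand":0},{"linear":[-0.02,0.7,0],"rot":[0,0,0],"hand":0},{"linear":[-0.02,0.7,0],"rot":[0,0,0],"hand":0},{"linear":[-0.02,0.7,0],"rot":[0,0,0],"hand":0},{"linear":[-0.02,0.7,0],"rot":[0,0,0],"hand":0},{"linear":[-0.02,0.7,0],"rot":[0,0,0],"hand":0}]'
```

```text
clock: 9.52
tool_pos: [0.5301, -0.0174, 0.2343]
orientation: [135.3, 88.1, 151.7]
force: [0.6, 0.5, -6.4]
opening: 0.0214
```

```bash
python3 -m crank '[{"linear":[0.02,0.7,0],"rot":[0,0,0],"hand":0},{"linear":[0.02,0.7,0],"rot":[0,0,0],"hand":0},{"linear":[0.02,0.7,0],"rot":[0,0,0],"hand":0},{"linear":[0.02,0.7,0],"rot":[0,0,0],"hand":0},{"linear":[0.02,0.7,0],"rot":[0,0,0],"hand":0},{"linear":[0.02,0.7,0],"rot":[0,0,0],"hand":0},{"linear":[0,0.4,0],"rot":[0,0,0],"hand":0},{"linear":[0,0,0],"rot":[0,0,0],"hand":0},{"linear":[0,0,0],"rot":[0,0,0],"hand":0}]'
python3 - <<'E'
from h import *
print(monitor.get_obs()['tool_pos'])
s=snap('side','s10.png');S=pts(s);print(fitp(S,monitor.get_obs()['tool_pos'][:2],.02,.055,.17,.26), turn(s,'L'))
E
```

```text
clock: 10.65
tool_pos: [0.5246, 0.2722, 0.221]
orientation: [152.3, 87.2, 168.9]
force: [0.2, 0.1, -6.1]
opening: 0.0215
[0.5246 0.2722 0.221 ]
(array([-0.0466,  0.0133,  0.1971]), np.int64(1320)) (np.float64(-58.416241832922054), 31, array([-0.0377,  0.0342]))
```

View pics/s10.png

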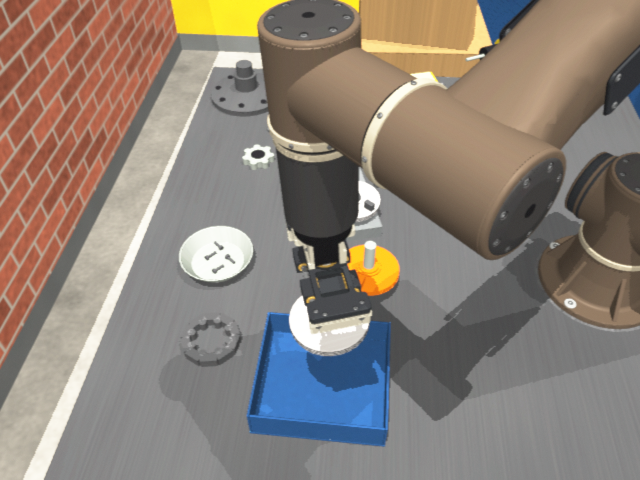

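The unit hangs over the bin: the disc is at about (330,322) in the side view and inside the walls. The tool has tilted 2.8°, so I'll level it and lower.

```bash
python3 -m crank '[{"linear":[0.1,0,-0.1],"rot":[-0.1,-0.55,0],"hand":0},{"linear":[0,0,-0.5],"rot":[0,0,0],"hand":0},{"linear":[0,0,-0.5],"rot":[0,0,0],"hand":0},{"linear":[0,0,-0.5],"rot":[0,0,0],"hand":0},{"linear":[0,0,-0.4],"rot":[0,0,0],"hand":0},{"linear":[0,0,0],"rot":[0,0,0],"hand":0}]'
python3 - <<'E'
from h import *
o=monitor.get_obs();print(o['tool_pos'],o['force'],o['orientation'])
s=snap('side','s11.png');S=pts(s);print(fitp(S,o['tool_pos'][:2],.02,.055,.04,.12))
E
```

```text
clock: 11.45
tool_pos: [0.5311, 0.2656, 0.0995]
orientation: [10.2, 89.8, 26.4]
force: [-0.4, -0.3, -6.4]
opening: 0.0211
[0.5311 0.2656 0.0995] [-0.4414 -0.3082 -6.4289] [10.1851 89.8086 26.3978]
(array([ 0.0026, -0.0022,  0.0758]), np.int64(870))
```

```bash
python3 -m crank '[{"linear":[0,0,-0.25],"rot":[0,0,0],"hand":0},{"linear":[0,0,0],"rot":[0,0,0],"hand":0}]'; python3 -m crank '[{"linear":[0,0,-0.08],"rot":[0,0,0],"hand":0},{"linear":[0,0,0],"rot":[0,0,0],"hand":0}]'
```

```text
clock: 11.75
tool_pos: [0.5331, 0.2666, 0.0872]
orientation: [16.7, 89.5, 32.9]
force: [0.5, -0.6, -6.5]
opening: 0.0216
clock: 12.0
tool_pos: [0.5338, 0.2671, 0.0832]
orientation: [17.6, 89.4, 33.8]
force: [0.4, 0.5, -6.5]
opening: 0.0213
```

```bash
python3 -m crank '[{"linear":[0,0,-0.08],"rot":[0,0,0],"hand":0},{"linear":[0,0,0],"rot":[0,0,0],"hand":0}]'; python3 -m crank '[{"linear":[0,0,-0.05],"rot":[0,0,0],"hand":0},{"linear":[0,0,0],"rot":[0,0,0],"hand":0}]'
```

```text
clock: 12.25
tool_pos: [0.5339, 0.2673, 0.0785]
orientation: [17.9, 89.3, 34.1]
force: [0.5, 0.6, -6.8]
opening: 0.0216
clock: 12.5
tool_pos: [0.5356, 0.2684, 0.0775]
orientation: [15.6, 89.1, 31.9]
force: [0.5, 0.8, -7.6]
opening: 0.0213
```

```bash
python3 -m crank '[{"linear":[0,0,-0.05],"rot":[0,0,0],"hand":0},{"linear":[0,0,0],"rot":[0,0,0],"hand":0}]'
python3 - <<'E'
from h import *
o=monitor.get_obs();print(o['tool_pos'],o['force'])
S=pts(eyes.snapshot('side'));print(fitp(S,o['tool_pos'][:2],.02,.055,.03,.1))
E
```

```text
clock: 12.75
tool_pos: [0.5373, 0.2695, 0.0774]
orientation: [14.3, 88.9, 30.7]
force: [-0.3, 0.4, -7.2]
opening: 0.0213
[0.5373 0.2695 0.0774] [-0.345   0.4338 -7.2366]
(array([0.0064, 0.0075, 0.0534]), np.int64(851))
```

The disc top is at 0.052 m, which means the foot is at the bin floor within about 1 mm. I'll release.

```bash
python3 -m crank '[{"linear":[0,0,0],"rot":[0,0,0],"hand":0.5},{"linear":[0,0,0],"rot":[0,0,0],"hand":0.6},{"linear":[0,0,0],"rot":[0,0,0],"hand":0.8},{"linear":[0,0,0],"rot":[0,0,0],"hand":0.8},{"linear":[0,0,0],"rot":[0,0,0],"hand":0.8},{"linear":[0,0,0],"rot":[0,0,0],"hand":0.8}]'
python3 - <<'E'
from h import *
o=monitor.get_obs();print(o['tool_pos'],o['force'])
P,w=wpts();cv2.imwrite('pics/w12.png',w['image'][:,:,::-1])
E
```

```text
clock: 13.55
tool_pos: [0.5389, 0.2706, 0.0783]
orientation: [14.3, 88.6, 30.8]
force: [-0.1, 0.5, 0.0]
opening: 0.0694
[0.5389 0.2706 0.0783] [-0.0723  0.4948  0.0173]
```

View pics/w12.png

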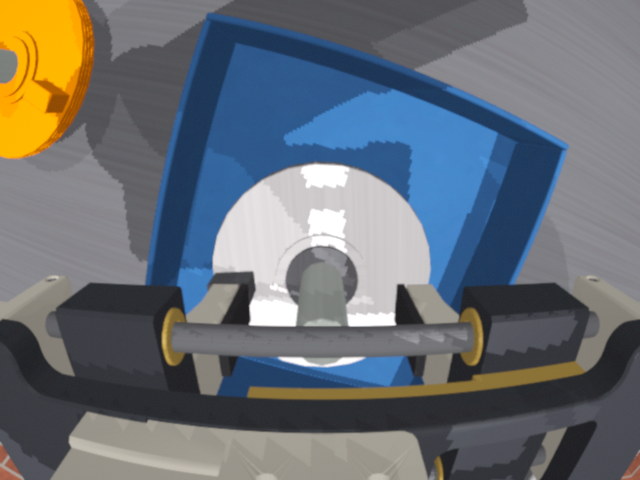

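The unit stands free in the bin, with the shaft centred at about (325,310) between the open fingers. The force has dropped to zero. I'll retreat straight up, then back.

```bash
python3 -m crank '[{"linear":[0,0,0.5],"rot":[0,0,0],"hand":0.8},{"linear":[0,0,0.8],"rot":[0,0,0],"hand":0.8},{"linear":[0,0,0.8],"rot":[0,0,0],"hand":0.8},{"linear":[0,0,0.8],"rot":[0,0,0],"hand":0.8},{"linear":[-0.3,0.3,0.3],"rot":[0,0,0],"hand":0.8},{"linear":[-0.5,0.8,0],"rot":[0,0,0],"hand":0.8},{"linear":[-0.5,0.8,0],"rot":[0,0,0],"hand":0.8},{"linear":[-0.5,0.8,0],"rot":[0,0,0],"hand":0.8},{"linear":[-0.5,0.8,0],"rot":[0,0,0],"hand":0.8},{"linear":[0,0,0],"rot":[0,0,0],"hand":0.8},{"linear":[0,0,0],"rot":[0,0,0],"hand":0.8}]'
python3 - <<'E'
from h import *
s=snap('side','s13.png');print(turn(s,'L'));S=pts(s)
print('L',fitp(S,C['L'],.02,.055,.04,.075),'bin unit',fitp(S,np.array([.539,.27]),.02,.055,.03,.1))
t=snap('top','t13.png');s=eyes.snapshot('side');print(turn(s,'L'),monitor.get_obs()['clock'])
E
```

```text
clock: 14.98
tool_pos: [0.3947, 0.4845, 0.2768]
orientation: [16.2, 88.7, 32.5]
force: [-0.6, -0.2, 0.4]
opening: 0.0704
(np.float64(-59.53061403534906), 31, array([-0.0373,  0.0352]))
L (array([-0.0001,  0.0016,  0.0597]), np.int64(869)) bin unit (array([-0.0021, -0.0015,  0.0534]), np.int64(2150))
(np.float64(-59.06821891133663), 32, array([-0.0365,  0.0339])) 15.125
```

View pics/s13.png

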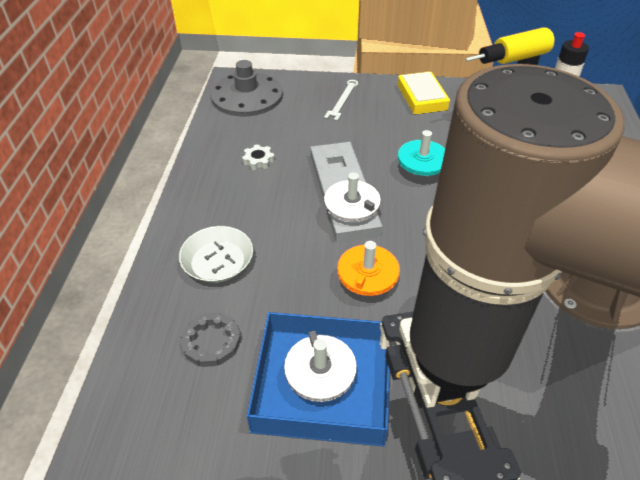

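View pics/t13.png

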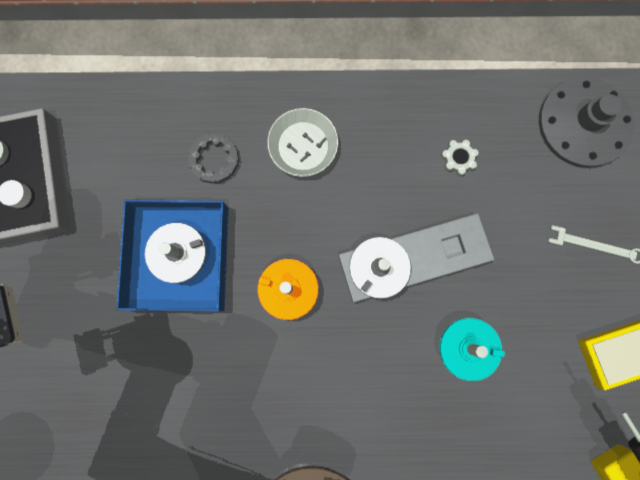

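The final views show the binding wheel standing upright in the bin, at (175,252) in the top view. The good wheel is level in its pocket at (380,267), its partner pocket is empty, and everything else is where it was.

```bash
python3 -c "
from plant import ticket;print(ticket.close_job())"
```

```text
the job is handed in; nothing more can be done
None
```

I spun both wheels anticlockwise at their lugs, put the one that binds in the blue scrap bin, and handed the job in at about 15 s.

- **Binding wheel:** this was the one in the block's -y pocket. It stopped at once about 100° round and did not move again.
- **Good wheel:** this was the one in the +y pocket. It ran on at about 10 rad/s past a full turn and coasted on for over a second.

**What went wrong:** the push tipped the binding unit about 8.7° in its loose pocket. Closing the jaws around the shaft stood it upright again, and it then lifted out straight.

**Last checks:**
- The binding unit stands upright and free in the bin, with no force on the gripper after release.
- The good unit is level and at rest in its pocket.
- The ring gear, rotor, dish and both coloured look-alikes are where they were in the first pictures.
- No check failed at the end. The side camera's depth reads disc heights 1–3 mm higher than the wrist and top cameras do, which made no difference to the job.

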